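Lock the calibration-gas valve off

ROBOT

A 6-joint arm with a two-finger parallel gripper is mounted at the origin on the work surface. World frame = base frame: x ahead of the robot, y to its left, z up, the work surface at z = 0. Lengths are in mm, angles in rad, forces in N, time in s.
With the tool pointing down it reaches from about 350 to 725 mm from the base axis. Payload 4.3 kg.
Tool frame: the origin (TCP) lies on the centre line of the jaws, within the pads' length; the fingertips stand 22 mm ahead of it and the grasp point (between the pads) lies 3 mm ahead of it (ctrl.tip_extent is the distance from the TCP to the fingertips, in mm); z points along the fingers, y is the line along which they close (so a half turn about z gives the same grasp; the last joint's range is limited). The gripper opens to 85 mm and grips with 20 to 120 N. Pads are 22 mm wide; open, the fingers measure 114 mm over their backs; the gripper's body (76 mm by 85 mm) begins 54 mm behind the grasp point. The pads swing forward as they close: fully open they stand 13 mm farther back than shut.
Start: joints at [-1.397, 0.377, 0.081, 1.274, 0, 1.46], TCP at [161.013, -552.032, 253.329] pointing down, gripper open.
Joint ranges: [-2.72, 2.72], [-0.84, 1.66], [-1.02, 1.22], [-1.77, 2.12], [-1.37, 1.28], [-3.14, 3.14]. Speed limits (rad/s): [2.57, 2.57, 3.14, 3.14, 3.14, 3.14].

INTERFACE

Orientations are given as a unit quaternion [w, x, y, z].
In Python, from station import sensors, eyes, ctrl gives the robot as it stands.
- The arm moves only by the tool apply_moves, never from a script. Its argument "increments" is a list of rows, each a list of 7 numbers: the shift along the tool's x, y, z in cm, then the turn, a rotation vector about the tool's x, y, z in rad, then the finger opening in cm, from 0 to 8.54. In form: [[tx, ty, tz, wx, wy, wz, fingers], ...]. A call has 1 to 8 rows; each row is the pose to reach, as a shift and turn from the pose commanded when the call began, along the tool's axes at that moment; what a row does not reach only later rows make up. A row lasts 1/10 s, in which the tool goes at most 50 mm and 8.59 degrees, less where a joint would pass 70% of its speed; a pose out of reach is approached as far as the arm can. A call with a gripper value outside its range is refused whole. The fingers move at their own pace and stop on an object; "grip_force" is the grip in N (left out, the last holds). Time passes only in rows, so rows that repeat a pose let the fingers close. It gives the time, the measured TCP pose, the force, the opening and the grip force at its end, in the units of the state.
- sensors.state(): the state, without advancing time (a new reading comes with each control period).
- eyes.read_camera(name): name is "side" or "top" or "wrist"; returns the picture (400x640x3 uint8, red, green, blue); there is no depth.
- eyes.calibration(name): a dict with "mtx" (3x3 intrinsics, pixels), "world_from_camera" (4x4, takes a point from camera to world coordinates). Camera axes: x right, y down, z forward; pixel columns grow to the right and rows downward; lengths in mm; the calibration is good to about 2 mm. A picture is of the moment at which its call begins: read the wrist's pose just before it. calibration takes no time and is no camera call; for the wrist camera it gives the pose at the moment of the call.
- ctrl.close_job(): hands the job in; it is judged then, once.
The state is a dict: "clock": time; "joint_pos": joint angles; "qd": joint speeds; "tau": joint torques, N m; "position": TCP position; "tool_rot": TCP orientation; "wrist_force": force on the tool from outside, world axes, zero at the start; "moment": the same for the moment, N m; "opening": finger opening in mm; "grip_force": force on a finger pad.
Only numpy, scipy, OpenCV 4.12 (cv2) and the standard library are available. Lean on these libraries where they do the work, as an engineer would, in place of code of your own. Each camera call takes 0.05 s, during which the arm holds its last target. There are 200 camera calls.

TASK

Lock this gas valve off before the line is opened: push the valve's lever round until the slot across its locking disc lines up with the locking bar, then push the bar by its tab through the slot and fully home, the tab up against its stop. Only push the lever and the tab, do not squeeze either of them between the fingers, and leave the bottle, the spanner and the padlock as they lie.

Things in the scene. Friction and masses are not known exactly. Their poses are not given: they have to be found in the camera images.
- valve_unit: The fixed valve assembly on its base plate (x -55 to 55 mm, y -213 to 77 mm, 10 mm thick). Origin on the vertical stem axis at bench level; own z up; own +y is the way the locking bar is pushed. Valve block 44 x 44 mm, top at height 44 mm, a tube fitting on three sides below that. Rail of the bar: 32 mm wide, y -204 to -44 mm, top at height 70 mm.
- disc_top (a point): On the stem axis, at the height of the top of the steel locking disc: diameter 72 mm, heights 50 to 72 mm, a slot 16 mm wide and 16 mm deep right across its upper face (mouths chamfered 3 mm). At right angles to the slot a flat lever, 16 mm wide, heights 72 to 77 mm, is bolted on it; a black sleeve 20 mm wide covers the lever from 70 to 120 mm from the axis, heights 64 to 86 mm.
- locking_disc (a joint): Angle q of disc and lever, rad. 0: slot in line with the bar, lever along the unit's -x. Positive: turned clockwise seen from above, towards the unit's +y (lever direction (-cos q, sin q) in the unit's frame). Range -1.57 to 1.57, starts at 0.6 to 1.4, no click or stop at 0. Stiff stem (0.25 N m): stays where it is left. The bar's tapered nose finds the slot within about 0.15 rad.
- grip_plus: The half of the lever's black sleeve that lies on the side of growing joint angle. Origin at the middle of its outer side face, 95 mm from the stem axis, at height 75 mm; the face is 50 mm long (along the lever, own x) and 22 mm high; own +y points straight out of it. Pushing on this face turns the disc back towards 0.
- grip_minus: The other half of the lever's sleeve, same size, origin at the middle of its outer side face (own -y points out of it), 22 mm from grip_plus's origin. Pushing on it makes the joint angle grow.
- lock_bar (a joint): Travel of the locking bar along the unit's +y, m. Starts at 0 to 0.018; 0.118 is fully home, where the tab meets the stop block and the nose sits in the keeper. The nose enters the slot at 0.024 and leaves the disc at 0.096. Friction about 2.5 N; it stays where it is left.
- tab_rear: Rear half of the bar's black upright tab (whole tab 36 mm wide across the bar, 12 mm thick along it, heights 74.5 to 104.5 mm). Origin at the middle of its rear face, at height 89.5 mm; own axes as the valve unit's; the face looks along -y. Push here towards the unit's +y. At bar travel 0 it stands at y = -195 mm in the unit's frame.
- tab_front: Front half of the tab, origin at the middle of its front face, which looks along the unit's +y towards the disc.
- stop_block (a point): Middle of the top of the steel stop block that closes the rail's disc end: y -64 to -46 mm in the unit's frame, 32 mm wide, top at height 78 mm. The front of the tab meets it when the bar is home.
- bar_nose (a point): Tip of the bar's nose, height 60.5 mm; bar 12 mm wide and 8 mm high, nose tapered to 6 mm over 10 mm.
- keeper (a point): Middle of the opening of the keeper, the bracket beyond the disc that takes the nose: 54 mm from the stem axis along the unit's +y, height 60.5 mm. Keeper y 44 to 64 mm, 34 mm wide, top at height 69 mm.
- bottle: Loose white plastic bottle, 68 mm diameter, 123 mm tall, standing; origin under its middle. Leave alone.
- spanner: Loose steel spanner, 170 mm long along its own x, 8 mm thick, lying flat; origin under its middle. Leave alone.
- padlock: Loose brass padlock lying flat, body 32 x 40 x 20 mm, shackle along its own +x; origin under the middle of its body. Leave alone.

How it is judged:
By the outcome, as a careful person would: the job done as asked, in the order asked, and still so for the second after the job is handed in, with the robot touching nothing.
It also fails if it takes over 48 s, if anything falls off the work surface, if the arm or the gripper's body presses on something with over 40 N, if the wrist force passes 120 N, or if a joint passes its speed limit or range.

## Working session

There is one attempt and no reset: what is moved stays moved. The work goes in short steps, Python scripts to look and compute and a tool call to move; the robot and the scene stay as the last step left them, time stands still between calls to the robot, and variables do not carry over. Pictures are saved under pics/ and viewed, at most 10 in all, crops included, and the job is handed in when it is done.

Besides the shell and the picture viewer there is one more tool, called as name(argument=value, ...), one argument or row to a line, values as JSON. apply_moves: Moves the arm, as the interface text tells. Its arguments: {"type":"object","properties":{"increments":{"type":"array"},"grip_force":{"type":"number"}},"required":["increments"]}

```bash
ls; mkdir -p pics
python3 - <<'E'
from station import sensors, eyes, ctrl
import cv2,numpy as np
s=sensors.state();print(s)
for n in("top","side"):
    im=eyes.read_camera(n);cv2.imwrite(f"pics/{n}0.png",im[:,:,::-1]);c=eyes.calibration(n);print(n,np.array(c["mtx"]).round(1).tolist(),np.array(c["world_from_camera"]).round(3).tolist())
print(ctrl.tip_extent)
E
```

```text
pics
{'clock': 0.0, 'joint_pos': array([-1.39731440e+00,  3.78078695e-01,  7.96179884e-02,  1.27441907e+00,
        1.37467568e-05,  1.46053172e+00]), 'qd': array([-0.00071795, -0.00039753,  0.00093229, -0.00051936,  0.00317162,
        0.00028279]), 'tau': array([-1.92613297e-04, -4.63599086e+01,  2.69878453e+01,  2.04337650e-02,
       -4.54674591e-06, -8.46079526e-07]), 'position': array([ 160.89464884, -551.38128319,  252.34886263]), 'tool_rot': array([-1.04142085e-03,  9.89952321e-01,  1.41397723e-01, -2.60520753e-05]), 'wrist_force': array([ 0.29894471, -0.86099612,  0.29709387]), 'moment': array([-0.02198351, -0.00982712,  0.01080342]), 'grip_force': 0.0, 'opening': 85.28410286396094}
top [[370.6, 0.0, 320.9], [0.0, 370.6, 203.7], [0.0, 0.0, 1.0]] [[-0.017, -0.996, 0.093, 496.726], [-0.999, 0.02, 0.03, 19.794], [-0.032, -0.092, -0.995, 747.794], [0.0, 0.0, 0.0, 1.0]]
side [[494.9, 0.0, 315.6], [0.0, 494.9, 195.9], [0.0, 0.0, 1.0]] [[0.94, -0.172, 0.294, 318.609], [-0.341, -0.503, 0.795, -665.057], [0.011, -0.847, -0.531, 568.924], [0.0, 0.0, 0.0, 1.0]]
22.0
```

View pics/top0.png

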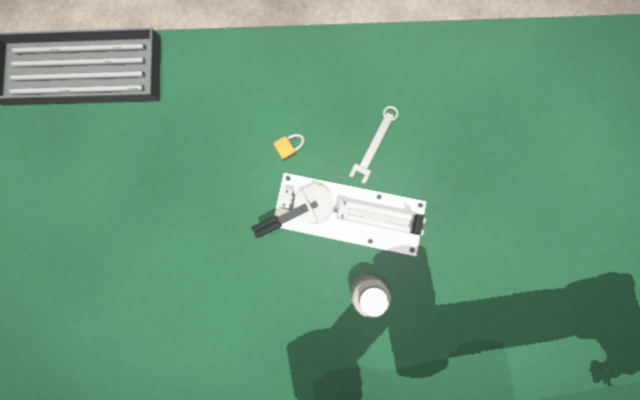

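View pics/side0.png

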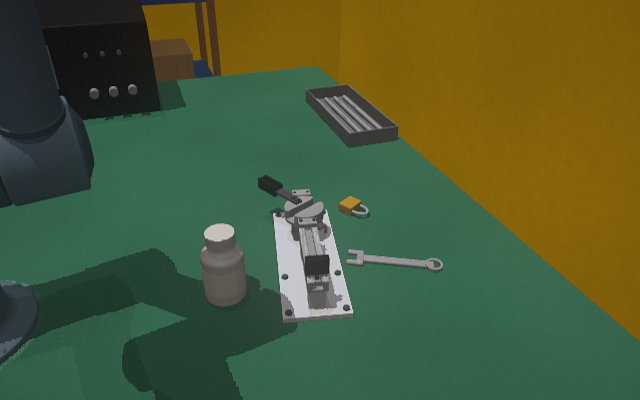

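Top view: plate corners are near (287,174), (426,202), (417,254) and (276,226). The disc centre is (314,204), the sleeve (266,228) and the tab (418,222), with the bottle at (372,297), near the bar side. The lever points left and down, so q ≈ 1.

```bash
cat > h.py <<'E'
import numpy as np,cv2
from station import sensors,eyes,ctrl
from scipy.spatial.transform import Rotation as R
def cast(cal,px,z):
    px=np.atleast_2d(np.array(px,float));K=np.array(cal["mtx"]);T=np.array(cal["world_from_camera"])
    d=np.c_[px,np.ones(len(px))]@np.linalg.inv(K).T@T[:3,:3].T
    o=T[:3,3];return o+d*((z-o[2])/d[:,2])[:,None]
def proj(cal,P):
    K=np.array(cal["mtx"]);T=np.linalg.inv(np.array(cal["world_from_camera"]))
    p=(np.atleast_2d(P)@T[:3,:3].T+T[:3,3])@K.T;return p[:,:2]/p[:,2:]
E
python3 - <<'E'
from h import *
im=cv2.imread("pics/top0.png");cal=eyes.calibration("top")
hsv=cv2.cvtColor(im,cv2.COLOR_BGR2HSV)
roi=np.zeros(im.shape[:2],np.uint8);roi[165:262,245:435]=255
m=((hsv[:,:,1]<60)&(hsv[:,:,2]>150)).astype(np.uint8)*255&roi
cs,_=cv2.findContours(m,cv2.RETR_EXTERNAL,cv2.CHAIN_APPROX_NONE)
c=max(cs,key=cv2.contourArea)
w=cast(cal,c[:,0,:],10)[:,:2].astype(np.float32)
r=cv2.minAreaRect(w);print("plate",r)
d=((hsv[:,:,2]<70)&(hsv[:,:,1]<110)).astype(np.uint8)*255&roi
n,l,st,ce=cv2.connectedComponentsWithStats(d)
for i in range(1,n):
    if st[i,4]>25:
        q=np.argwhere(l==i)[:,::-1].astype(np.float32);print(st[i],ce[i],cast(cal,ce[i],86)[0].round(1),cast(cal,ce[i],100)[0].round(1))
        print(cv2.minAreaRect(cast(cal,q,86)[:,:2].astype(np.float32)))
cr=im[150:270,230:440];cv2.imwrite("pics/c1.png",cv2.resize(cr,None,fx=3.8,fy=3.8,interpolation=cv2.INTER_CUBIC))
E
```

```text
plate ((544.3717651367188, -14.652664184570312), (298.4276123046875, 113.66966247558594), 77.17842864990234)
```

View pics/c1.png

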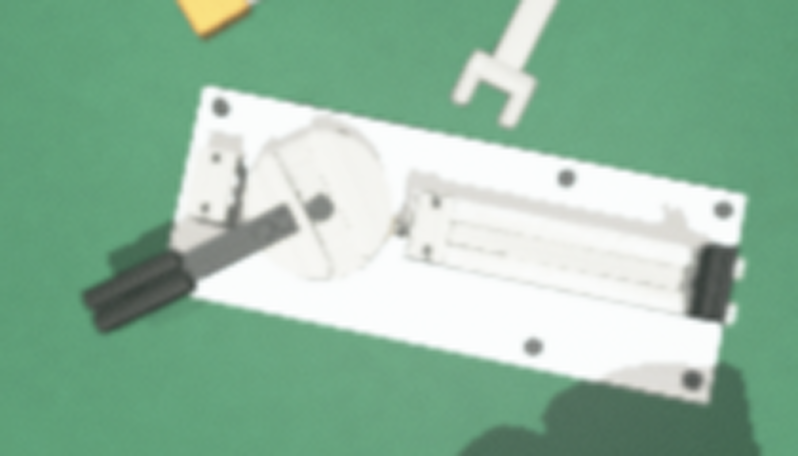

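The crop shows the disc circle at about (319,203) in crop pixels, lever sleeve from (190,270) to (90,310), tab top at (713,283), and plate corners (205,87), (747,193), (710,403).

Run:
```python
from h import *
cal=eyes.calibration("top")
f=lambda p,z:cast(cal,np.array(p)/3.8+[230-.37,150-.37],z)[:,:2].round(1)
c=f([(205,87),(747,193),(710,403)],10);print("corners",c, np.linalg.norm(c[1]-c[0]),np.linalg.norm(c[2]-c[1]))
uy=(c[0]-c[1])/np.linalg.norm(c[0]-c[1]);print("uy",uy)
mid=(c[0]+c[2])/2;o=mid+68*uy;print("origin plate",o)
print("disc",f((319,203),72),"bolt",f((320,208),80))
s=f([(88,300),(188,266)],86);print("sleeve",s,f((138,288),86))
ux=np.array([uy[1],-uy[0]])
d=f((138,288),86)[0]-o;print("q",np.arctan2(d@uy,-d@ux),np.linalg.norm(d))
t=f([(714,283)],104.5)[0]-o;print("tab mid",t@ux,t@uy,"travel",(t@uy)+189)
print("bottle",cast(cal,[373,302],123))
```

```text
corners [[ 630.1  116.5]
 [ 567.6 -167. ]
 [ 459.2 -143.4]] 290.3075954914029 110.93926266205308
uy [0.21528889 0.97655041]
origin plate [559.28964452  52.95542755]
disc [[560.9  53.6]] bolt [[557.8  52.8]]
sleeve [[515.8 162.8]
 [531.  115.3]] [[521.1 139. ]]
q 0.9360928805233176 94.13881981725777
tab mid -1.7843143205508376 -184.1580011123017 travel 4.84199888769831
bottle [[390.53489753 -44.33268742 123.        ]]
```

```bash
cat >> h.py <<'E'
O=np.array([559.5,53.0]);UY=np.array([.2153,.9766]);UX=np.array([.9766,-.2153])
def go(x,y,z,yaw,pose=None):
    s=sensors.state();w=s["tool_rot"];M=R.from_quat(w,scalar_first=True)
    sh=M.inv().apply(np.array([x,y,z])-s["position"])/10
    G=R.from_euler("z",yaw)*R.from_euler("x",np.pi)
    print("shift cm",sh.round(2),"rot",(M.inv()*G).as_rotvec().round(3),"|",np.linalg.norm(sh).round(1),"clock",s["clock"])
def lever(q,r,off):
    l=-np.cos(q)*UX+np.sin(q)*UY;n=np.sin(q)*UX+np.cos(q)*UY
    return (*(O+r*l+off*n),np.arctan2(l[1],l[0]))
E
python3 - <<'E'
from h import *
p=lever(.94,95,42);print(p);go(p[0],p[1],200,p[2])
E
```

```text
(np.float64(559.7556153194087), np.float64(156.87507575284116), np.float64(1.9846048341147706))
shift cm [ 58.12 -56.82   5.36] rot [-1.000e-03 -2.000e-03 -1.701e+00] | 81.5 clock 0.1
```

apply_moves(
  increments=[
    [2.9,-2.85,0,0,0,-0.085,0],
    [5.8,-5.7,0,0,0,-0.17,0],
    [8.7,-8.55,0,0,0,-0.255,0],
    [11.6,-11.4,0,0,0,-0.34,0],
    [14.5,-14.2,0,0,0,-0.425,0],
    [17.4,-17,0,0,0,-0.51,0],
    [20.3,-19.9,0,0,0,-0.595,0],
    [23.2,-22.7,0,0,0,-0.68,0],
  ],
)

```text
clock: 0.9
position: [320.4, -267.3, 253.0]
tool_rot: [-0.0, 0.885, 0.465, -0.0]
wrist_force: [0.8, -1.1, -0.5]
opening: 0.2
grip_force: 0.0
```

Run:
```python
from h import *
p=lever(.94,95,42);go(p[0],p[1],200,p[2]);print(sensors.state()["position"],sensors.state()["opening"])
```

```text
shift cm [48.51 -4.38  5.31] rot [-0.000e+00 -1.000e-03 -1.018e+00] | 49.0 clock 0.9
[ 320.3937427  -267.31779501  252.99013215] 0.21424354337697496
```

apply_moves(
  increments=[
    [3.5,-0.3,0,0,0,-0.085,0],
    [7.2,-0.6,0,0,0,-0.17,0],
    [11.2,-1,0,0,0,-0.255,0],
    [15.2,-1.4,0,0,0,-0.34,0],
    [19.2,-1.7,0,0,0,-0.425,0],
    [23.2,-2.1,0,0,0,-0.51,0],
    [27.2,-2.4,0,0,0,-0.595,0],
    [31.2,-2.8,0,0,0,-0.68,0],
  ],
)

```text
clock: 1.7
position: [475.5, 4.7, 253.0]
tool_rot: [-0.0, 0.679, 0.734, -0.0]
wrist_force: [0.8, -1.1, -0.2]
opening: 0.2
grip_force: 0.0
```

Run:
```python
from h import *
p=lever(.94,95,42);go(p[0],p[1],200,p[2])
```

```text
shift cm [14.52  9.57  5.29] rot [-0.001  0.    -0.337] | 18.2 clock 1.7
```

apply_moves(
  increments=[
    [3,2,0.5,0,0,-0.08,0],
    [6,4,1,0,0,-0.16,0],
    [9,6,2,0,0,-0.24,0],
    [12,8,3,0,0,-0.3,0],
    [14.5,9.6,4,0,0,-0.337,0],
    [14.5,9.6,5.3,0,0,-0.337,0],
    [14.5,9.6,5.3,0,0,-0.337,0],
  ],
)

```text
clock: 2.4
position: [558.9, 155.3, 197.7]
tool_rot: [-0.002, 0.548, 0.837, -0.002]
wrist_force: [-0.6, 0.2, -0.5]
opening: 0.3
grip_force: 0.0
```

Run:
```python
from h import *
p=lever(.94,95,42);go(p[0],p[1],84,p[2])
cv2.imwrite("pics/w1.png",eyes.read_camera("wrist")[:,:,::-1])
```

```text
shift cm [ 0.1   0.2  11.37] rot [-0.005 -0.001 -0.002] | 11.4 clock 2.4
```

View pics/w1.png

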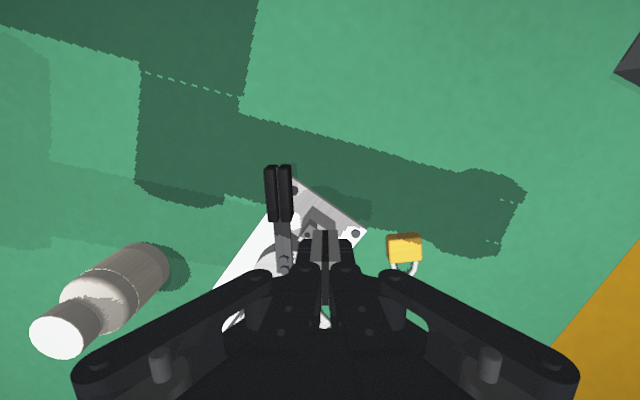

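The wrist view shows the sleeve at (278,193), upright and so parallel to tool x. The closed fingertips at (325,245) are clear of it on the grip_plus side. Descending.

apply_moves(
  increments=[
    [0.1,0.2,4,0,0,0,0],
    [0.1,0.2,8,0,0,0,0],
    [0.1,0.2,10.5,0,0,0,0],
    [0.1,0.2,11.4,0,0,0,0],
    [0.1,0.2,11.4,0,0,0,0],
  ],
)

```text
clock: 2.95
position: [560.8, 155.7, 85.8]
tool_rot: [-0.001, 0.549, 0.836, -0.001]
wrist_force: [0.3, -0.6, -0.4]
opening: -0.3
grip_force: 0.0
```

Run:
```python
from h import *
for q in np.arange(.94,-.01,-.12): 
    p=lever(q,95,26);go(p[0],p[1],84,p[2])
```

```text
shift cm [ 0.14 -1.65  0.18] rot [-0.002 -0.    -0.005] | 1.7 clock 2.95
shift cm [ 0.38 -2.81  0.19] rot [-0.002 -0.001 -0.125] | 2.8 clock 2.95
shift cm [ 0.48 -3.99  0.19] rot [-0.002 -0.001 -0.245] | 4.0 clock 2.95
shift cm [ 0.43 -5.17  0.19] rot [-0.002 -0.001 -0.365] | 5.2 clock 2.95
shift cm [ 0.25 -6.33  0.19] rot [-0.002 -0.001 -0.485] | 6.3 clock 2.95
shift cm [-0.08 -7.47  0.2 ] rot [-0.002 -0.001 -0.605] | 7.5 clock 2.95
shift cm [-0.53 -8.56  0.2 ] rot [-0.002 -0.001 -0.725] | 8.6 clock 2.95
shift cm [-1.12 -9.58  0.2 ] rot [-0.002 -0.001 -0.845] | 9.7 clock 2.95
```

apply_moves(
  increments=[
    [0.1,-0.8,0.2,0,0,0,0],
    [0.15,-1.65,0.2,0,0,0,0],
    [0.3,-2.2,0.2,0,0,-0.06,0],
    [0.4,-2.8,0.2,0,0,-0.125,0],
    [0.45,-3.4,0.2,0,0,-0.185,0],
    [0.5,-4,0.2,0,0,-0.245,0],
    [0.45,-4.6,0.2,0,0,-0.305,0],
    [0.45,-5.2,0.2,0,0,-0.365,0],
  ],
)

```text
clock: 3.75
position: [513.2, 140.4, 86.0]
tool_rot: [0.001, 0.386, 0.922, 0.002]
wrist_force: [1.7, 2.0, -1.2]
opening: 0.0
grip_force: 1.3
```

Run:
```python
from h import *
for q in np.arange(.52,-.09,-.08): 
    p=lever(q,95,26);print(q.round(2));go(p[0],p[1],84,p[2])
```

```text
0.52
shift cm [ 0.15 -0.77  0.2 ] rot [ 0.004  0.001 -0.056] | 0.8 clock 3.75
0.44
shift cm [ 0.29 -1.55  0.2 ] rot [ 0.004  0.002 -0.136] | 1.6 clock 3.75
0.36
shift cm [ 0.36 -2.33  0.19] rot [ 0.004  0.002 -0.216] | 2.4 clock 3.75
0.28
shift cm [ 0.37 -3.12  0.19] rot [ 0.004  0.002 -0.296] | 3.1 clock 3.75
0.2
shift cm [ 0.31 -3.91  0.19] rot [ 0.004  0.002 -0.376] | 3.9 clock 3.75
0.12
shift cm [ 0.19 -4.68  0.18] rot [ 0.004  0.002 -0.456] | 4.7 clock 3.75
0.04
shift cm [ 0.02 -5.45  0.18] rot [ 0.004  0.002 -0.536] | 5.5 clock 3.75
-0.04
shift cm [-0.22 -6.2   0.18] rot [ 0.004  0.003 -0.616] | 6.2 clock 3.75
```

apply_moves(
  increments=[
    [0.15,-0.75,0,0,0,-0.06,0],
    [0.3,-1.55,0,0,0,-0.14,0],
    [0.35,-2.3,0,0,0,-0.22,0],
    [0.35,-3.1,0,0,0,-0.3,0],
    [0.3,-3.9,0,0,0,-0.38,0],
    [0.2,-4.3,0,0,0,-0.42,0],
    [0.2,-4.7,0,0,0,-0.46,0],
    [0.2,-4.7,0,0,0,-0.46,0],
  ],
)

```text
clock: 4.55
position: [478.0, 108.3, 85.9]
tool_rot: [0.002, 0.167, 0.986, 0.001]
wrist_force: [0.9, 0.9, 0.9]
opening: -0.2
grip_force: 0.5
```

Run:
```python
from h import *
im=eyes.read_camera("top")[:,:,::-1].copy();cr=im[150:290,230:440];cv2.imwrite("pics/c2.png",cv2.resize(cr,None,fx=3.8,fy=3.8,interpolation=cv2.INTER_CUBIC))
for q in np.arange(.12,-.1,-.04): 
    p=lever(q,95,26);print(q.round(2));go(p[0],p[1],84,p[2])
```

```text
0.12
shift cm [-0.03  0.07  0.17] rot [0.001 0.003 0.   ] | 0.2 clock 4.6
0.08
shift cm [ 0.07 -0.31  0.17] rot [ 0.001  0.003 -0.04 ] | 0.4 clock 4.6
0.04
shift cm [ 0.15 -0.7   0.17] rot [ 0.001  0.003 -0.08 ] | 0.7 clock 4.6
-0.0
shift cm [ 0.22 -1.09  0.17] rot [ 0.001  0.003 -0.12 ] | 1.1 clock 4.6
-0.04
shift cm [ 0.27 -1.48  0.17] rot [ 0.001  0.003 -0.16 ] | 1.5 clock 4.6
-0.08
shift cm [ 0.3  -1.87  0.17] rot [ 0.001  0.003 -0.2  ] | 1.9 clock 4.6
```

View pics/c2.png

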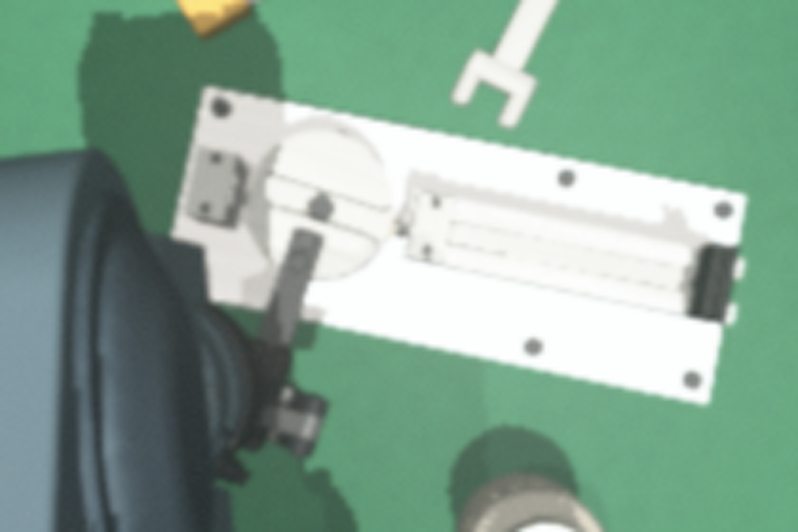

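The lever is nearly square to the bar. The slot edge runs (268,197)→(380,240), steeper than the plate edge, so q ≈ 0.13. This matches the nominal 0.12, so I'll push the rest to about 0.

apply_moves(
  increments=[
    [0.05,-0.3,0,0,0,-0.04,0],
    [0.15,-0.7,0,0,0,-0.08,0],
    [0.2,-1.1,0,0,0,-0.12,0],
    [0.2,-1.1,0,0,0,-0.12,0],
    [0.2,-1.1,0,0,0,-0.12,0],
    [0.2,0.5,0,0,0,-0.12,0],
    [0.2,3,0,0,0,-0.12,0],
    [0.2,5,0,0,0,-0.12,0],
  ],
)

```text
clock: 5.4
position: [491.8, 156.7, 84.2]
tool_rot: [-0.0, 0.108, 0.994, -0.0]
wrist_force: [0.8, -0.3, -0.1]
opening: -0.2
grip_force: 0.0
```

apply_moves(
  increments=[
    [0,0.5,-3,0,0,0,0],
    [0,1,-7,0,0,0,0],
    [0,2,-11,0,0,0,0],
    [0,5,-14,0,0,0,0],
    [0,8,-15,0,0,0,0],
    [0,8,-15,0,0,0,0],
  ],
)

```text
clock: 6.0
position: [510.7, 237.3, 236.4]
tool_rot: [0.002, 0.107, 0.994, 0.001]
wrist_force: [0.5, 0.1, -0.5]
opening: 0.0
grip_force: 0.0
```

Run:
```python
from h import *
im=eyes.read_camera("top")[:,:,::-1].copy();cr=im[160:270,250:380];cv2.imwrite("pics/c3.png",cv2.resize(cr,None,fx=5,fy=5,interpolation=cv2.INTER_CUBIC));print(sensors.state()["position"],sensors.state()["joint_pos"])
```

```text
[509.50887512 235.55013914 234.85160295] [ 3.20493728e-01  3.53245026e-01 -1.90980028e-03  1.21421560e+00
 -8.91234802e-04  5.34755037e-01]
```

View pics/c3.png

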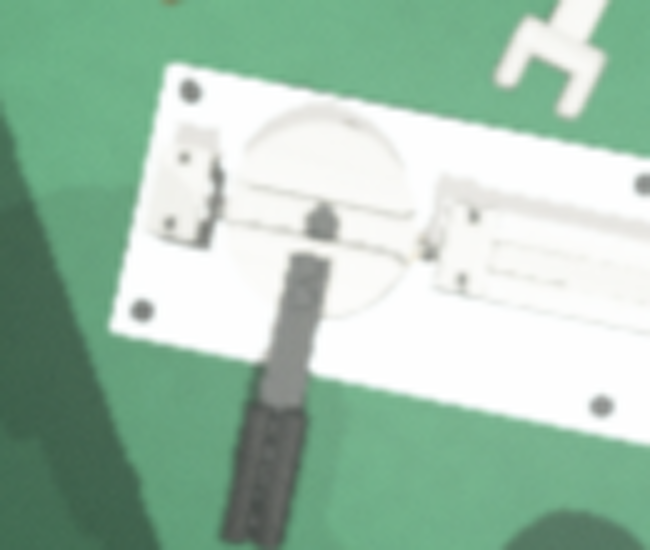

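Slot edge (250,185)→(412,215) now runs parallel to the bar, and bolt (320,218)→sleeve end (253,540) is square to it. A quick numeric check, then the tab approach.

Run:
```python
from h import *
cal=eyes.calibration("top")
f=lambda p,z:cast(cal,np.array(p)/5+[250-.4,160-.4],z)[:,:2]
for p,z in (((263,475),86),((286,330),77)):
    d=f([p],z)[0]-O;print("q",np.arctan2(d@UY,-d@UX),np.linalg.norm(d))
yaw=np.arctan2(UY[1],UY[0])+np.pi/2
P=O+UY*(-190-50)   # behind the tab
print(P,yaw);go(*P,200,yaw);go(*P,110,yaw)
```

```text
q 0.014688971668550984 93.86252499815781
q 0.10556530512174761 41.959204558600895
[ 507.828 -181.384] 2.9246048341147706
shift cm [ -8.7  -40.78   3.5 ] rot [-0.     0.002  0.003] | 41.8 clock 6.05
shift cm [ -8.68 -40.78  12.5 ] rot [-0.     0.002  0.003] | 43.5 clock 6.05
```

apply_moves(
  increments=[
    [-0.8,-4,0,0,0,0,0],
    [-1.7,-8.5,0,0,0,0,0],
    [-2.7,-13,0,0,0,0,0],
    [-3.7,-17.5,0,0,0,0,0],
    [-4.7,-22,0,0,0,0,0],
    [-5.7,-26.5,0,0,0,0,0],
    [-6.7,-31,0,0,0,0,0],
    [-7.6,-35.5,0,0,0,0,0],
  ],
)

```text
clock: 6.85
position: [505.1, -131.0, 233.0]
tool_rot: [-0.002, 0.109, 0.994, -0.0]
wrist_force: [1.8, 0.6, -0.4]
opening: 0.1
grip_force: 0.0
```

apply_moves(
  increments=[
    [-0.7,-3,0,0,0,0,0],
    [-1.1,-5.3,2,0,0,0,0],
    [-1.1,-5.3,5,0,0,0,0],
    [-1.1,-5.3,5,0,0,0,0],
  ],
)

```text
clock: 7.25
position: [502.0, -182.5, 179.4]
tool_rot: [-0.005, 0.109, 0.994, 0.001]
wrist_force: [-0.8, 1.1, -0.3]
opening: -0.2
grip_force: 0.0
```

Run:
```python
from h import *
cv2.imwrite("pics/w2.png",eyes.read_camera("wrist")[:,:,::-1])
yaw=np.arctan2(UY[1],UY[0])+np.pi/2
go(*(O+UY*-240),102,yaw)
print(sensors.state()["position"])
```

```text
shift cm [-0.49  0.18  7.96] rot [ 0.001 -0.008 -0.001] | 8.0 clock 7.3
[ 503.20902346 -182.28056116  181.58546701]
```

View pics/w2.png

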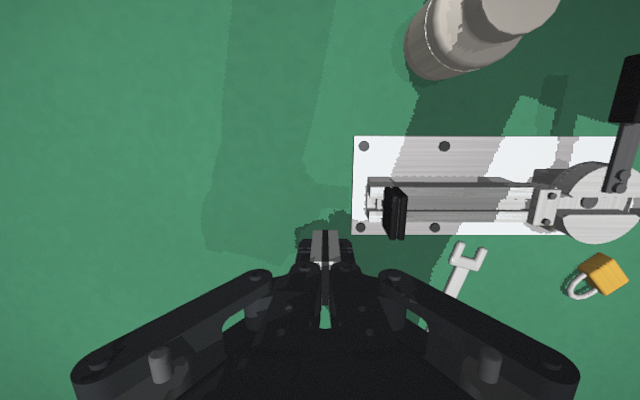

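The tab is at about (395,213) with its rear face left of that, the fingertips at (325,240), and the slot at (600,202) lies in line with the bar. Checking the lateral offset.

Run:
```python
from h import *
c=eyes.calibration("wrist")
t=-184
P=[[*(O+UX*a+UY*(t-6)),104.5] for a in(-18,18)]
print(proj(c,P))
im=cv2.imread("pics/w2.png");g=im.max(2)[175:250,370:420]<45
ys,xs=np.where(g);print(xs.min()+370,xs.max()+370,ys.min()+175,ys.max()+175)
for p in((385,188),(393,238)):
    w=cast(c,[p],104.5)[0,:2]-O;print(w@UX,w@UY)
s=sensors.state()["position"][:2]-O;print("tcp unit",s@UX,s@UY)
```

```text
[[394.90888654 194.52467044]
 [391.77920071 239.05074554]]
383 407 187 239
-23.016691566693 -197.6597868376865
17.114219468248827 -189.128604309867
tcp unit -4.3178628669421215 -241.89444327671703
```

apply_moves(
  increments=[
    [-0.45,0,3,0,0,0,0],
    [-0.45,0,6,0,0,0,0],
    [-0.45,0,7.9,0,0,0,0],
    [-0.45,0,7.9,0,0,0,0],
    [-0.45,0,7.9,0,0,0,0],
  ],
)

```text
clock: 7.8
position: [511.2, -183.6, 106.4]
tool_rot: [0.0, 0.107, 0.994, -0.0]
wrist_force: [-0.1, -0.6, -0.1]
opening: -0.4
grip_force: 0.0
```

Run:
```python
from h import *
s=sensors.state()["position"][:2]-O;print("tcp unit",s@UX,s@UY)
go(*(O+UY*(-77-14.5)),102,np.arctan2(UY[1],UY[0])+np.pi/2)
```

```text
tcp unit 3.719218687297783 -241.46148161576878
shift cm [ 0.35 15.    0.44] rot [-0.     0.     0.002] | 15.0 clock 7.8
```

apply_moves(
  increments=[
    [0.35,1.5,0.4,0,0,0,0],
    [0.35,3,0.4,0,0,0,0],
    [0.35,4,0.4,0,0,0,0],
    [0.35,5,0.4,0,0,0,0],
    [0.35,5.7,0.4,0,0,0,0],
    [0.35,6.4,0.4,0,0,0,0],
    [0.35,7.1,0.4,0,0,0,0],
    [0.35,7.8,0.4,0,0,0,0],
  ],
)

```text
clock: 8.6
position: [524.8, -106.6, 101.5]
tool_rot: [0.0, 0.108, 0.994, -0.0]
wrist_force: [1.2, -3.3, 1.3]
opening: -0.1
grip_force: 1.4
```

apply_moves(
  increments=[
    [0,0.8,0,0,0,0,0],
    [0,1.6,0,0,0,0,0],
    [0,2.4,0,0,0,0,0],
    [0,3.2,0,0,0,0,0],
    [0,4,0,0,0,0,0],
    [0,4.8,0,0,0,0,0],
    [0,5.6,0,0,0,0,0],
  ],
)

```text
clock: 9.3
position: [536.4, -51.5, 101.2]
tool_rot: [-0.0, 0.108, 0.994, -0.0]
wrist_force: [1.5, -3.7, 1.2]
opening: 0.2
grip_force: 1.4
```

Run:
```python
from h import *
st=sensors.state();s=st["position"][:2]-O;print("tcp unit",s@UX,s@UY,st["position"],st["wrist_force"][:2]@UY)
```

```text
tcp unit -0.02596520309098458 -107.02748357145008 [536.43396983 -51.50682703 101.21524486] -3.305516073254698
```

apply_moves(
  increments=[
    [0,0.4,0,0,0,0,0],
    [0,0.8,0,0,0,0,0],
    [0,1.1,0,0,0,0,0],
    [0,1.3,0,0,0,0,0],
    [0,1.4,0,0,0,0,0],
  ],
)

```text
clock: 9.8
position: [539.2, -38.4, 101.2]
tool_rot: [-0.0, 0.108, 0.994, -0.0]
wrist_force: [0.5, -2.9, 0.7]
opening: 0.1
grip_force: 1.3
```

apply_moves(
  increments=[
    [0,0.1,0,0,0,0,0],
    [0,0.2,0,0,0,0,0],
    [0,0.2,0,0,0,0,0],
  ],
)

```text
clock: 10.1
position: [539.6, -36.4, 101.2]
tool_rot: [-0.0, 0.108, 0.994, 0.0]
wrist_force: [1.6, -3.1, -1.1]
opening: -0.3
grip_force: 1.0
```

Not at the stop yet, so I'll keep going in small steps until the force rises.

apply_moves(
  increments=[
    [0,0.1,0,0,0,0,0],
    [0,0.2,0,0,0,0,0],
    [0,0.2,0,0,0,0,0],
  ],
)

```text
clock: 10.4
position: [540.0, -34.9, 101.2]
tool_rot: [-0.0, 0.108, 0.994, -0.001]
wrist_force: [1.1, -4.9, 0.5]
opening: 0.4
grip_force: 2.1
```

apply_moves(
  increments=[
    [0,0.1,0,0,0,0,0],
    [0,0.2,0,0,0,0,0],
    [0,0.2,0,0,0,0,0],
  ],
)

```text
clock: 10.7
position: [540.0, -34.7, 101.3]
tool_rot: [-0.0, 0.108, 0.994, -0.003]
wrist_force: [-1.2, -10.0, 1.3]
opening: 0.1
grip_force: 5.0
```

The stop is reached: the position stalls and the force climbs to 10 N. Press slightly more, then back off and look.

apply_moves(
  increments=[
    [0,0.15,0,0,0,0,0],
    [0,0.15,0,0,0,0,0],
  ],
)

```text
clock: 10.9
position: [540.0, -34.6, 101.3]
tool_rot: [-0.001, 0.109, 0.994, -0.004]
wrist_force: [-2.2, -13.7, 1.0]
opening: 0.2
grip_force: 7.1
```

apply_moves(
  increments=[
    [0,-1,0,0,0,0,0],
    [0,-3,0,0,0,0,0],
    [0,-4,-3,0,0,0,0],
    [0,-6,-7,0,0,0,0],
    [0,-9,-10,0,0,0,0],
    [0,-13,-10,0,0,0,0],
    [0,-13,-10,0,0,0,0],
  ],
)

```text
clock: 11.6
position: [513.1, -161.2, 202.4]
tool_rot: [0.001, 0.11, 0.994, -0.0]
wrist_force: [-0.8, 0.1, -0.2]
opening: -0.3
grip_force: 0.0
```

Run:
```python
from h import *
im=eyes.read_camera("top")[:,:,::-1].copy();cr=im[150:300,230:440];a=cv2.resize(cr,None,fx=3.8,fy=3.8,interpolation=cv2.INTER_CUBIC);cv2.imwrite("pics/c4.png",a)
im=eyes.read_camera("side")[:,:,::-1].copy();cr=im[160:320,190:390];a=cv2.resize(cr,None,fx=3.5,fy=3.5,interpolation=cv2.INTER_CUBIC);cv2.imwrite("pics/s4.png",a)
```

```text
(no output)
```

View pics/c4.png

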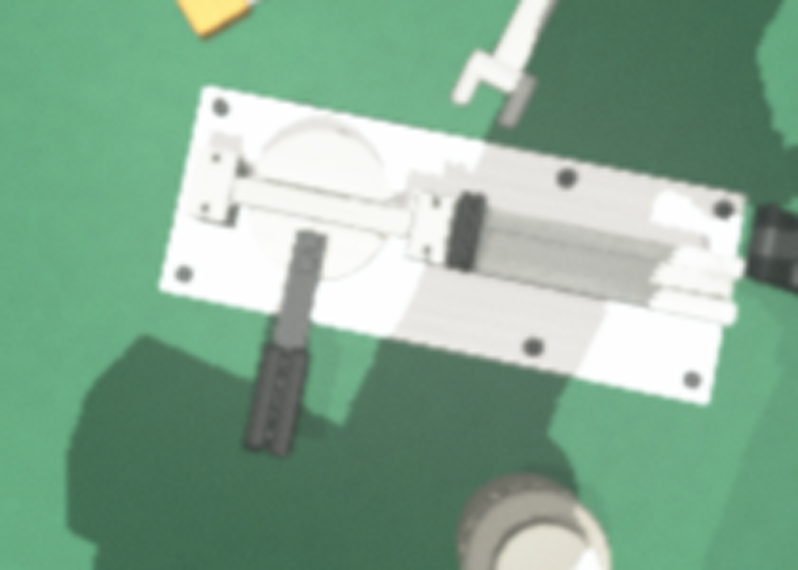

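View pics/s4.png

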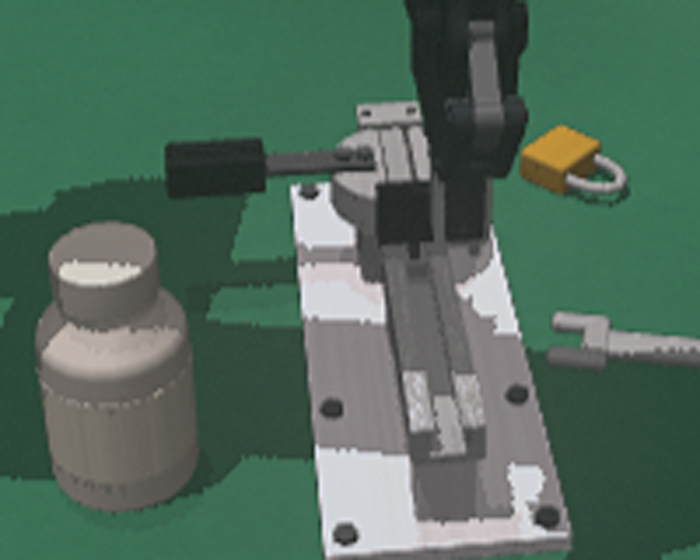

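The bar runs through the slot into the keeper, (230,190)→(410,220) in the top crop. The tab at (467,232) is against the stop block, nothing else has moved, and the arm is clear.

```bash
python3 -c "
from station import ctrl;print(ctrl.close_job())"
```

```text
the job is handed in; nothing more can be done
None
```

The valve is locked off: the disc slot is in line with the bar, the bar is through it into the keeper with its tab against the stop, and the job is handed in at about 12 s of the 48 s allowed.

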